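# Close the screw jars and brush down the mitre saw

### The job

Close up at the mitre saw: first find by trying which loose lid fits each of the two jars and screw it on until it is fully home, leaving the lid that fits neither on the bench; then use the bench brush, not the fingers, to sweep every offcut off the saw bed into the tray in front of it, and stand the brush back upright in the middle of its cork pad. Leave the tape measure and the glue bottle where they are.

Things in the scene. Friction and masses are not known exactly. Their poses are not given: they have to be found in the camera images.
- jar_p: white screw jar held fast in a square wooden block (84 x 84 x 28 mm) fixed to the bench: it cannot turn. Origin on the bench under its centre, z up. Body 64 mm across, shoulder 60 mm up, then a threaded neck 47 mm across, rim 86 mm up. A lid fully home has its underside 68.5 mm above the bench and cannot be lifted straight off. Looks the same as jar_q but has another thread
- jar_q: the other jar, same sizes. Screw on clockwise seen from above, pressing down lightly: the lid sinks 7.6 mm per rad of turn on one jar, 9.5 on the other. A lid that fits, set down level at any yaw, rests 2 to 14 mm above home, needs 0.2 to 1.9 rad of turning to get home and stops hard up to 0.4 rad later
- jar_p_rim (a point): centre of the rim of jar_p, 86 mm above the bench. A lid that does not fit (on either jar) stays 8 to 14 mm above home however far it is turned, catching and clicking, perhaps tilting; turned back a little, it lifts straight off
- jar_q_rim (a point): centre of the rim of jar_q, 86 mm above the bench
- lid_1: loose black screw lid, open side down, 150 g: round cap 58 mm across, 23 mm tall, with a square grip on top, 32 x 32 mm, sides along x and y, z 23 to 47 mm. Origin at the centre of its underside, z up. The lids look alike and differ only in the lugs inside; which jar it fits, if any, is not told
- lid_2: loose black screw lid, open side down, 150 g: round cap 58 mm across, 23 mm tall, with a square grip on top, 32 x 32 mm, sides along x and y, z 23 to 47 mm. Origin at the centre of its underside, z up. The lids look alike and differ only in the lugs inside; which jar it fits, if any, is not told
- lid_3: loose black screw lid, open side down, 150 g: round cap 58 mm across, 23 mm tall, with a square grip on top, 32 x 32 mm, sides along x and y, z 23 to 47 mm. Origin at the centre of its underside, z up. The lids look alike and differ only in the lugs inside; which jar it fits, if any, is not told
- saw: compact mitre saw fixed to the bench, head folded back. Origin on the bench under the centre of its flat bed; x points from the tray side to the fence, y to the left, z up. Fence: x +95 to +107 mm, top 45 mm above the bench; behind it from x +135 mm stands the saw's head, up to 0.25 m tall
- saw_bed (a point): centre of the saw bed's surface, 30 mm above the bench; axes as the saw's. Bed: x -95 to +95 mm, y -110 to +110 mm between two low side rails (10 mm wide, top 44 mm above the bench); its edge at x -95 mm is open to the tray
- saw_tray (a point): centre of the scrap tray's floor, 3 mm above the bench. The tray is part of the saw, open above, and adjoins the open edge of the bed: saw x -95 to -211 mm, y -116 to +116 mm, outer walls 24 mm above the bench
- pad_top (a point): centre of the pad's upper face, 4 mm above the bench
- brush: wooden bench brush standing on its bristles, about 200 g, 77 mm tall. Origin at the centre of its underside, z up, y along its length, x across. Stiff bristle block 52 mm (x) by 130 mm (y), z 0 to 34 mm; wooden stock 46 x 136 mm, z 34 to 47 mm; handle ridge on top 24 mm wide (x), 90 mm long (y), z 47 to 77 mm
- pad: cork pad fixed to the bench, 100 mm (x) by 180 mm (y), 4 mm thick, the brush's place; origin on the bench under its centre
- offcut_1: wood offcut, 34 x 28 x 20 mm block, about 15 g; origin on its underside near the centre; starts on the tray half of the saw bed; may be absent
- offcut_2: wood offcut, 24 x 38 x 16 mm block, about 15 g; origin on its underside near the centre; starts on the tray half of the saw bed; may be absent
- offcut_3: wood offcut, 30 x 30 x 18 mm plywood block, about 15 g; origin on its underside near the centre; starts on the tray half of the saw bed; may be absent
- offcut_4: wood offcut, L-shaped piece, 36 x 34 x 16 mm, about 15 g; origin on its underside near the centre; starts on the tray half of the saw bed; may be absent
- tape_measure: bystander: grey tape measure, 46 x 32 x 44 mm, standing between lids and jars; leave alone; origin under its centre
- glue: bystander: glue bottle, 54 mm across, 170 mm tall, behind the jars; leave alone; origin under its centre

How it is judged:
By the outcome, as a careful person would: the job done as asked, in the order asked, and still so for the second after the job is handed in, with the robot touching nothing.
Of offcut_1, offcut_2, offcut_3, offcut_4 only 2 to 4 are there at a start; the rules pass over those that are not, and their reading is None.
At some moment in a run one of brush, offcut_1, offcut_2, offcut_3, offcut_4 may be knocked a few centimetres aside while the robot is not near it.
It also fails if it takes over 210 s, if anything falls off the work surface, if the arm or the gripper's body presses on something with over 40 N, if the wrist force passes 120 N, or if a joint passes its speed limit or range.

### The arm

A 6-joint arm with a two-finger parallel gripper is mounted at the origin on the work surface. World frame = base frame: x ahead of the robot, y to its left, z up, the work surface at z = 0. Lengths are in m, angles in rad, forces in N, time in s.
With the tool pointing down it reaches from about 0.325 to 0.775 m from the base axis. Payload 9.3 kg.
Tool frame: the origin (TCP) lies at the very end of the fingers, on their centre line; the grasp point (between the pads) lies 19 mm behind it (env.pinch_z is the distance from the TCP to the grasp point, in m); z points along the fingers, y is the line along which they close (so a half turn about z gives the same grasp; the last joint's range is limited). The gripper opens to 85 mm and grips with 20 to 120 N. Pads are 22 mm wide; open, the fingers measure 114 mm over their backs; the gripper's body (76 mm by 85 mm) begins 54 mm behind the grasp point. The pads swing forward as they close: fully open they stand 13 mm farther back than shut.
Start: joints at [-1.287, 0.259, 0.021, 1.334, 0, 1.418], TCP at [0.233, -0.498, 0.194] pointing down, gripper open.
Joint ranges: [-3.04, 3.04], [-0.91, 1.82], [-1.04, 1.36], [-1.92, 1.95], [-1.52, 1.45], [-3.14, 3.14]. Speed limits (rad/s): [2.22, 2.22, 2.79, 3.14, 3.14, 3.14].

### API

Orientations are given as [roll, pitch, yaw] about the fixed x, y, z axes, in that order (R = Rz(yaw) Ry(pitch) Rx(roll)).
In Python, from workcell import env gives the robot as it stands.
- The arm moves only by the tool carry_out, never from a script. Its arguments are lists of equal length, an entry for each row: "travel": the shift along the tool's x, y, z in cm, a list of three; "roll": the turn about the tool's z in degrees; "gripper": the opening in per cent of the stroke, from 0 (shut) to 100 (fully open). In form: {"travel": [[dx, dy, dz], ...], "roll": [roll, ...], "gripper": [gripper, ...]}. A call has 1 to 8 rows; each row is the pose to reach, as a shift and turn from the pose commanded when the call began, along the tool's axes at that moment; what a row does not reach only later rows make up. A row lasts 1/8 s, in which the tool goes at most 62.5 mm and 10.7 degrees, less where a joint would pass 70% of its speed; a pose out of reach is approached as far as the arm can. A call with a gripper value outside its range is refused whole. The fingers move at their own pace and stop on an object; "squeeze" is the grip in N (left out, the last holds). Time passes only in rows, so rows that repeat a pose let the fingers close. It gives the time, the measured TCP pose, the force, the opening and the grip force at its end, in the units of the state.
- env.get_obs(): the state, without advancing time (a new reading comes with each control period).
- env.grab_frame(name): name is "side" or "top"; returns the picture (420x560x3 uint8, red, green, blue); there is no depth.
- env.camera_info(name): a dict with "intrinsics" (3x3 intrinsics, pixels), "k1" (the pictures are not rectified: a ray, as slopes to the right and down, at radius r is drawn at 1 + k1 r^2 times it, then the intrinsics apply), "eye" and "rotation" of the camera in the world. Camera axes: x right, y up, looking along -z (the intrinsics and any distortion apply to the point x, -y, -z); pixel columns grow to the right and rows downward; lengths in m; the calibration is good to about 2 mm. A picture is of the moment at which its call begins. camera_info takes no time and is no camera call.
- env.sign_off(): hands the job in; it is judged then, once.
The state is a dict: "time_s": time; "joint_positions": joint angles; "qvel": joint speeds; "joint_efforts": joint torques, N m; "tcp_pos": TCP position; "orientation": TCP orientation; "contact_force": force on the tool from outside, world axes, zero at the start; "ft_torque": the same for the moment, N m; "gripper_width": finger opening in m; "grasp_force": force on a finger pad.
Only numpy, scipy, OpenCV 4.12 (cv2) and the standard library are available. Lean on these libraries where they do the work, as an engineer would, in place of code of your own. Each camera call takes 0.05 s, during which the arm holds its last target. There are 200 camera calls.

## Working session

There is one attempt and no reset: what is moved stays moved. The work goes in short steps, Python scripts to look and compute and a tool call to move; the robot and the scene stay as the last step left them, time stands still between calls to the robot, and variables do not carry over. Pictures are saved under pics/ and viewed, at most 14 in all, crops included, and the job is handed in when it is done.

Besides the shell and the picture viewer there is one more tool, called after ">>>" as a command line: name --pt "numbers of a row" for each row, then --argument value for the rest. carry_out: Moves the arm, as the interface text tells. Its arguments: {"type":"object","properties":{"travel":{"type":"array","items":{"type":"array","items":{"type":"number"}}},"roll":{"type":"array","items":{"type":"number"}},"gripper":{"type":"array","items":{"type":"number"}},"squeeze":{"type":"number"}},"required":["travel","roll","gripper"]}

```bash
ls; mkdir -p pics; cat > h.py <<'E'
import numpy as np, cv2
from workcell import env
def cam(n):
    c=env.camera_info(n); return np.array(c["intrinsics"]),c["k1"],np.array(c["eye"]),np.array(c["rotation"])
def px2w(n,u,v,z):
    K,k1,e,R=cam(n); d=np.array([(u-K[0,2])/K[0,0],(v-K[1,2])/K[1,1]])
    s=d.copy()
    for _ in range(30): s=d/(1+k1*(s@s))
    r=R@np.array([s[0],-s[1],-1]); t=(z-e[2])/r[2]; return e+t*r
def w2px(n,p):
    K,k1,e,R=cam(n); q=R.T@(np.array(p)-e); s=np.array([q[0],-q[1]])/-q[2]; s=s*(1+k1*(s@s)); return K[0,0]*s[0]+K[0,2],K[1,1]*s[1]+K[1,2]
def snap(n,f,crop=None,k=1):
    im=env.grab_frame(n)[:,:,::-1]
    if crop: a,b,c,d=crop; im=im[b:d,a:c]
    if k!=1: im=cv2.resize(im,None,fx=k,fy=k,interpolation=cv2.INTER_CUBIC)
    cv2.imwrite("pics/"+f,im)
E
python3 - <<'E'
from h import *
snap("top","t1.png",None,1.42);snap("side","s1.png",None,1.42)
for n in("top","side"):print(n,cam(n))
o=env.get_obs();print(o,env.pinch_z)
E
```

```text
pics
top (array([[390.97962979,   0.        , 279.62050653],
       [  0.        , 390.97962979, 202.81886489],
       [  0.        ,   0.        ,   1.        ]]), -0.01671730841506911, array([0.44884524, 0.02789414, 0.93460087]), array([ 0.16990863,  0.02598466, -1.56381335]))
side (array([[460.41178807,   0.        , 286.56635714],
       [  0.        , 460.41178807, 211.40339852],
       [  0.        ,   0.        ,   1.        ]]), -0.034412996857487735, array([0.53470557, 0.90896641, 0.88915528]), array([ 0.80273491,  0.01754491, -3.11953241]))
{'time_s': 0.1, 'joint_positions': array([-1.28660210e+00,  2.59190493e-01,  2.08327711e-02,  1.33367072e+00,
        2.43935515e-05,  1.41817485e+00]), 'qvel': array([ 8.86258402e-04, -5.31754824e-04,  1.11300583e-03, -8.11950209e-05,
       -1.47827540e-04,  6.69780690e-04]), 'joint_efforts': array([ 6.27137706e-03, -5.56692517e+01,  3.45070052e+01,  1.15850780e-02,
       -5.79843254e-05, -1.06512482e-05]), 'tcp_pos': array([ 0.23259386, -0.49808795,  0.19359505]), 'orientation': array([-3.14037857e+00, -2.11428218e-04,  4.36815562e-01]), 'contact_force': array([-1.65984323, -0.05108808, -0.47743023]), 'ft_torque': array([0.03144507, 0.0719537 , 0.01565467]), 'grasp_force': 0.0, 'gripper_width': 0.08570351326992533} 0.0187
```

```bash
sed -i 's/np.array(c\["rotation"\])/Rotation.from_euler("xyz",c["rotation"]).as_matrix()/; 1a from scipy.spatial.transform import Rotation' h.py; python3 -c "
from h import *
print(w2px('top',[.23,-.5,.19]),w2px('side',[.23,-.5,.19]))"
```

```text
(np.float64(587.4629090670832), np.float64(396.3051085221275)) (np.float64(393.50468893764065), np.float64(65.28426156981286))
```

View pics/t1.png

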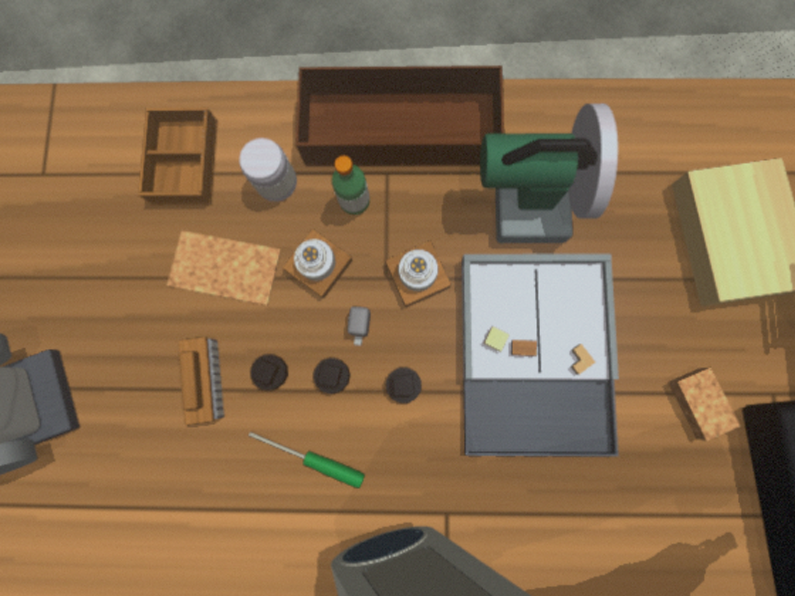

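View pics/s1.png

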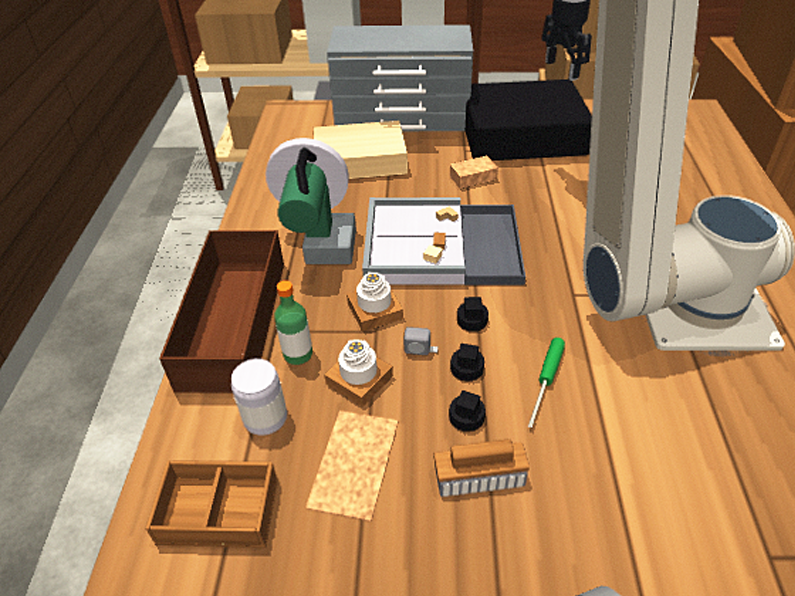

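```bash
python3 - <<'E'
from h import *
print([np.array(w2px('side',p))*1.42 for p in([0,0,0],[.2326,-.498,.2066],[.2326,-.498,.26])])
im=env.grab_frame("top")[:,:,::-1]; s=env.grab_frame("side")[:,:,::-1]
cv2.imwrite("pics/raw_t.png",im);cv2.imwrite("pics/raw_s.png",s)
f=lambda im,a,b,c,d,k:cv2.resize(im[b:d,a:c],None,fx=k,fy=k,interpolation=cv2.INTER_CUBIC)
cv2.imwrite("pics/ct1.png",f(im,110,155,330,310,3.6)) 
cv2.imwrite("pics/cs1.png",f(s,210,180,410,330,4))
cv2.imwrite("pics/ct2.png",f(im,310,165,450,325,3.7))
E
```

```text
[array([701.58953437, 304.99230258]), array([558.77665658,  86.29285005]), array([562.12094297,  63.66411544])]
```

View pics/ct1.png

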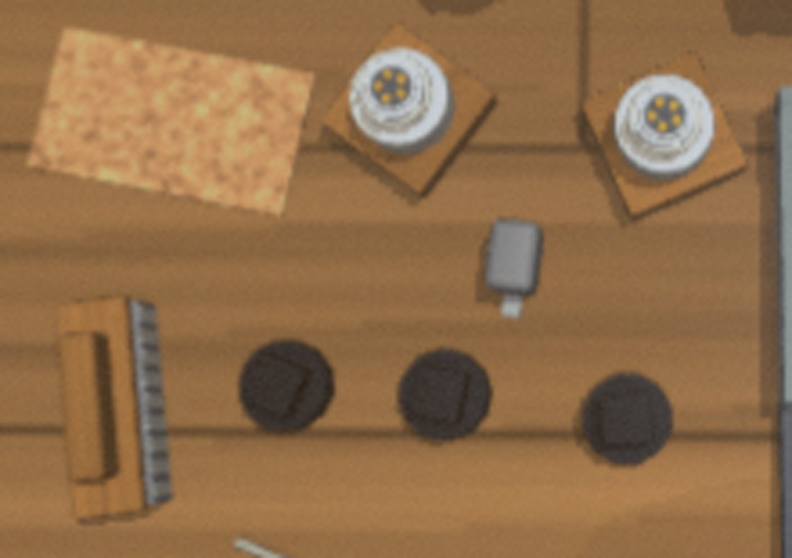

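View pics/cs1.png

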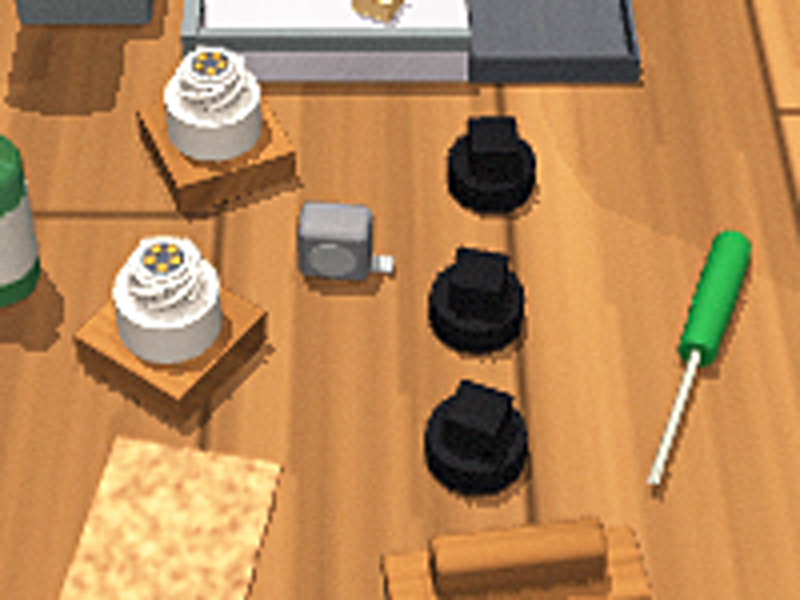

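View pics/ct2.png

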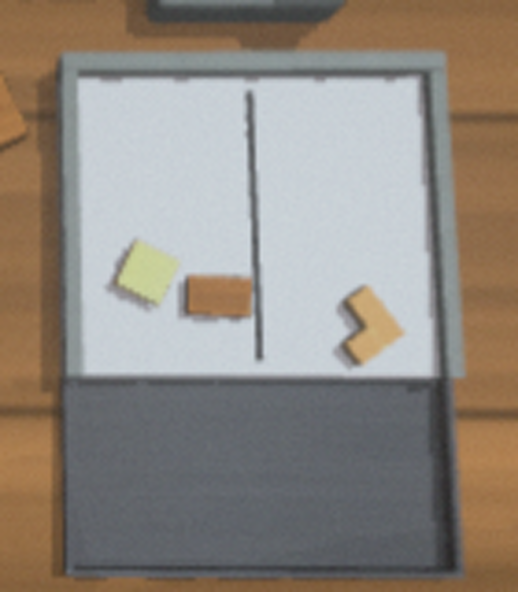

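```bash
python3 - <<'E'
from h import *
T=lambda u,v,z:np.round(px2w('top',110+u/3.6,155+v/3.6,z)[:2],4)
T2=lambda u,v,z:np.round(px2w('top',310+u/3.7,165+v/3.7,z)[:2],4)
S=lambda u,v,z:np.round(px2w('side',210+u/4,180+v/4,z)[:2],4)
B1=[T(*p,.028) for p in((400,27),(495,98),(420,196),(325,122))]
B2=[T(*p,.028) for p in((697,55),(746,167),(632,217),(584,105))]
print("jarL",T(400,98,.06),T(391,87,.07),np.mean(B1,0),"S",S(163,258,.07))
print("jarR",T(664,125,.06),T(664,114,.07),np.mean(B2,0),"S",S(211,64,.07))
print("lidL",T(287,386,.02),T(276,381,.047),"S",S(479,407,.047))
print("lidM",T(445,394,.02),T(436,388,.047),"S",S(482,270,.047))
print("lidR",T(627,419,.02),T(627,417,.047),"S",S(492,132,.047))
P=[T(*p,.004) for p in((65,28),(312,72),(280,215),(28,163))];print("pad",P,np.mean(P,0))
r=[T(*p,.077) for p in((62,334),(97,332),(104,478),(75,482))];print("ridge",r,np.mean(r,0))
st=[T(*p,.047) for p in((58,305),(128,297),(148,512),(80,522))];print("stock",st,np.mean(st,0))
bt=[T(*p,.0) for p in((150,305),(171,497))];print("bristle bottom side",bt)
print("bed", [T2(*p,.03) for p in((78,75),(420,75),(432,376),(80,376))])
print("tray",[T2(*p,.024) for p in((70,570),(455,572))])
print("off",[T2(*p,.047) for p in((147,271),(219,296),(372,326))])
print("tape",T(512,255,.044))
E
```

```text
jarL [0.6465 0.1867] [0.6514 0.1908] [0.64545 0.18565] S [0.6509 0.1754]
jarR [0.6292 0.0181] [0.6342 0.0182] [0.628725 0.017225] S [0.6324 0.0026]
lidL [0.4646 0.2614] [0.4672 0.2616] S [0.4655 0.267 ]
lidM [0.4603 0.1585] [0.4636 0.1604] S [0.4591 0.1634]
lidR [0.4453 0.0412] [0.4466 0.0408] S [0.447 0.043]
pad [array([0.7087, 0.4317]), array([0.6773, 0.258 ]), array([0.5786, 0.2754]), array([0.6137, 0.4503])] [0.644575 0.35385 ]
ridge [array([0.4941, 0.3877]), array([0.4955, 0.3659]), array([0.4078, 0.3557]), array([0.4053, 0.3733])] [0.450675 0.37065 ]
stock [array([0.5141, 0.4042]), array([0.5195, 0.3592]), array([0.386 , 0.3381]), array([0.3795, 0.3806])] [0.449775 0.370525]
bristle bottom side [array([0.518 , 0.3615]), array([0.3924, 0.3399])]
bed [array([ 0.6462, -0.0687]), array([ 0.6466, -0.2853]), array([ 0.4579, -0.2825]), array([ 0.4567, -0.0671])]
tray [array([ 0.3404, -0.0599]), array([ 0.341 , -0.2921])]
off [array([ 0.5202, -0.107 ]), array([ 0.5052, -0.1504]), array([ 0.4875, -0.2421])]
tape [0.5478 0.1146]
```

```bash
cat >> h.py <<'E'
def go(x,y,z,yaw=None):
    o=env.get_obs(); R=Rotation.from_euler("xyz",o["orientation"]).as_matrix(); d=R.T@(np.array([x,y,z])-o["tcp_pos"])*100
    y0=o["orientation"][2]; r=0 if yaw is None else -np.degrees(yaw-y0); print("travel cm",d.round(2),"roll deg",round(r,1),"yaw0",y0.round(3))
E
python3 - <<'E'
from h import *
S=lambda p,z=.047:px2w('side',210+p[0]/4,180+p[1]/4,z)[:2]
for n,c in dict(L=((460,383),(513,397),(505,430),(448,418)),M=((460,248),(508,254),(506,290),(457,282)),R=((470,118),(514,116),(516,150),(472,152))).items():
    q=[S(p) for p in c]; e=[q[(i+1)%4]-q[i] for i in range(4)]
    print(n,[round(np.linalg.norm(v)*1e3,1) for v in e],[round(np.degrees(np.arctan2(v[1],v[0]))%90,1) for v in e],np.mean(q,0))
go(.446,.041,.15,0)
E
```

```text
L [np.float64(31.4), np.float64(23.9), np.float64(32.7), np.float64(26.1)] [np.float64(71.7), np.float64(75.9), np.float64(75.7), np.float64(72.9)] [0.4641414  0.26690028]
M [np.float64(29.6), np.float64(29.2), np.float64(29.9), np.float64(27.8)] [np.float64(80.7), np.float64(84.4), np.float64(78.0), np.float64(84.1)] [0.45858265 0.16202102]
R [np.float64(29.2), np.float64(31.9), np.float64(28.6), np.float64(31.8)] [np.float64(4.0), np.float64(89.0), np.float64(3.9), np.float64(89.9)] [0.44641083 0.04475876]
travel cm [ 42.14 -39.83   4.42] roll deg 25.0 yaw0 0.437
```

>>> carry_out --pt "3.9 -3.7 0" --pt "7.9 -7.5 0" --pt "11.8 -11.2 0" --pt "15.8 -14.9 0" --pt "19.7 -18.7 0" --pt "23.6 -22.4 0" --pt "27.6 -26.1 0" --pt "31.6 -29.9 0" --roll '[-10, -20, -30, -40, -50, -60, -70, -80]' --gripper '[65, 65, 65, 65, 65, 65, 65, 65]' --squeeze 60

```text
time_s: 1.2
tcp_pos: [0.3929, -0.0921, 0.1943]
orientation: [3.141, 0.0, 1.838]
contact_force: [1.0, -0.5, -0.5]
gripper_width: 0.0557
grasp_force: 0.0
```

```bash
python3 -c "
from h import *
go(.446,.042,.09,3.177)"
```

```text
travel cm [11.53  8.67 10.43] roll deg -76.7 yaw0 1.838
```

>>> carry_out --pt "2.5 2 2" --pt "5 4 4" --pt "8 6 6" --pt "11.5 8.7 8" --pt "11.5 8.7 10.4" --pt "11.5 8.7 10.4" --pt "11.5 8.7 10.4" --pt "11.5 8.7 10.4" --roll '[-10, -20, -30, -40, -50, -60, -70, -77]' --gripper '[65, 65, 65, 65, 65, 65, 65, 65]'

```text
time_s: 2.2
tcp_pos: [0.4466, 0.04, 0.09]
orientation: [3.142, -0.0, -3.101]
contact_force: [-0.4, -0.5, -1.1]
gripper_width: 0.0554
grasp_force: 0.0
```

```bash
python3 -c "
from h import *
go(.446,.042,.025,3.177)
snap('side','s2.png',(280,160,420,270),5)"
```

```text
travel cm [0.05 0.21 6.5 ] roll deg -359.7 yaw0 -3.101
```

View pics/s2.png

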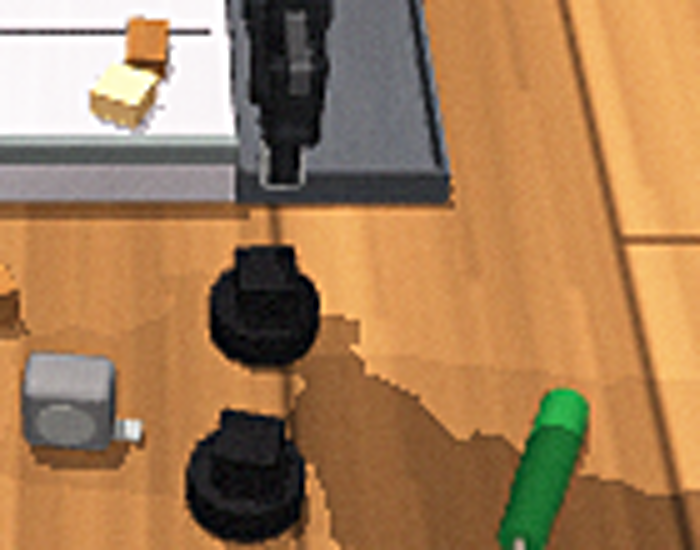

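```bash
python3 -c "
from h import *
for p in [(.4466,.068,.098),(.4466,.068,.03),(.4466,.041,.047)]:
  u,v=w2px('side',p);print((u-280)*5,(v-160)*5)
o=env.get_obs();print(o['joint_positions'],o['contact_force'])"
```

```text
273.61819041908177 226.74294454813676
266.42110553521064 321.804538151718
265.5236492200373 262.2918599515492
[-9.83520495e-02  1.46271911e-01 -4.01357310e-01  1.02348105e+00
  1.16600338e-05 -1.43700544e-01] [ 0.28885053 -0.68352238  0.41506215]
```

```bash
python3 -c "
from h import *
snap('top','t3.png',(200,180,400,330),4)
for p in [(.4466,.04,.19),(.4466,.068,.1),(.4466,.012,.1)]:
  u,v=w2px('top',p);print((u-200)*4,(v-180)*4)"
```

```text
333.88546373886356 364.1197515363183
283.4921469305059 363.2344751753642
389.9419024302829 363.98829787758496
```

View pics/t3.png

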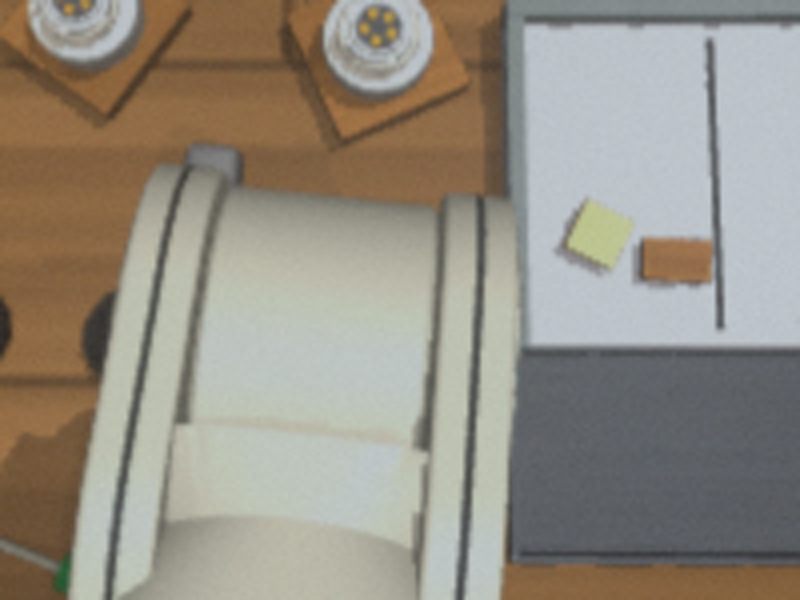

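>>> carry_out --pt "0 0 1.5" --pt "0 0 3" --pt "0 0.1 4.5" --pt "0 0.1 5.5" --pt "0 0.1 6" --pt "0 0.1 6.4" --pt "0 0.1 6.4" --pt "0 0.1 6.4" --roll '[0, 0, 0, 0, 0, 0, 0, 0]' --gripper '[65, 65, 65, 65, 65, 65, 65, 65]'

```text
time_s: 3.3
tcp_pos: [0.4469, 0.0409, 0.0265]
orientation: [-3.142, 0.001, -3.106]
contact_force: [0.1, -0.3, 0.7]
gripper_width: 0.0555
grasp_force: 0.0
```

>>> carry_out --pt "0 0 0" --pt "0 0 0" --pt "0 0 0" --pt "0 0 0" --pt "0 0 0" --pt "0 0 0" --roll '[0, 0, 0, 0, 0, 0]' --gripper '[20, 20, 20, 20, 20, 20]'

```text
time_s: 4.05
tcp_pos: [0.4467, 0.0409, 0.0262]
orientation: [3.142, -0.0, -3.106]
contact_force: [-0.1, -0.7, -1.0]
gripper_width: 0.0169
grasp_force: 0.0
```

```bash
python3 -c "
from h import *
snap('side','s3.png',(280,160,420,270),5)
o=env.get_obs();print(o['ft_torque'],o['contact_force'])"
```

```text
[ 0.01201992 -0.01680558 -0.08030164] [-0.20386397  0.85716155 -0.20754414]
```

View pics/s3.png

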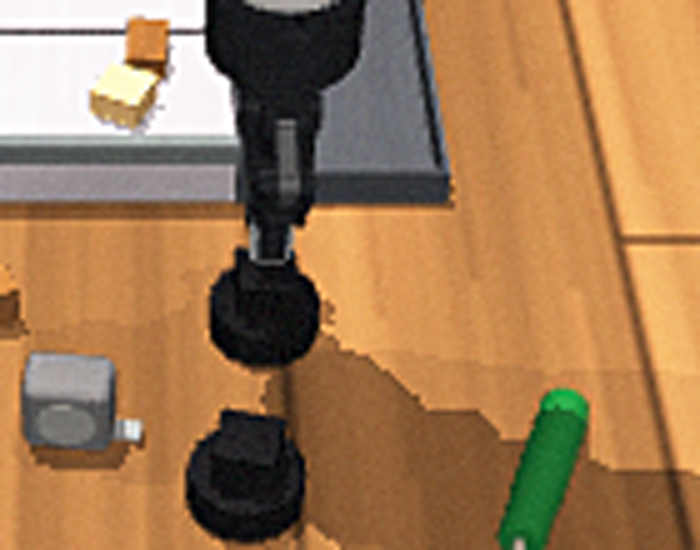

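>>> carry_out --pt "0 0 0" --pt "0 0 0" --pt "0 0 0" --pt "0 0 0.8" --pt "0 0 1.5" --pt "0 0 2.0" --pt "0 0 2.3" --pt "0 0 2.3" --roll '[0, 0, 0, 0, 0, 0, 0, 0]' --gripper '[65, 65, 65, 65, 65, 65, 65, 65]'

```text
time_s: 5.1
tcp_pos: [0.4466, 0.0409, 0.003]
orientation: [3.141, -0.0, -3.106]
contact_force: [-0.9, -0.1, -0.2]
gripper_width: 0.0549
grasp_force: 0.0
```

>>> carry_out --pt "0 0 0" --pt "0 0 0" --pt "0 0 0" --pt "0 0 0" --pt "0 0 0" --pt "0 0 0" --roll '[0, 0, 0, 0, 0, 0]' --gripper '[20, 20, 20, 20, 20, 20]'

```text
time_s: 5.85
tcp_pos: [0.4469, 0.0408, 0.0037]
orientation: [-3.141, 0.001, -3.106]
contact_force: [-2.1, 1.2, 5.1]
gripper_width: 0.0296
grasp_force: 59.1
```

>>> carry_out --pt "0 0 -2" --pt "0 0 -6" --pt "-1 0 -11" --pt "-5 -1 -11" --pt "-10 -2 -11" --pt "-15 -2.9 -11" --pt "-18.1 -2.9 -11" --pt "-18.1 -2.9 -11" --roll '[0, 0, 0, 0, 0, 0, 0, 0]' --gripper '[20, 20, 20, 20, 20, 20, 20, 20]'

```text
time_s: 6.85
tcp_pos: [0.6299, 0.0181, 0.1119]
orientation: [3.141, -0.001, -3.106]
contact_force: [-1.0, 0.3, -1.8]
gripper_width: 0.0297
grasp_force: 59.9
```

```bash
python3 -c "
from h import *
snap('side','s4.png',(190,130,350,250),5)
for p in [(.629,.0178,.1103),(.629,.0178,.1333),(.629,.0178,.086)]:
  u,v=w2px('side',p);print((u-190)*5,(v-130)*5)
go(.629,.0178,.1103)"
```

```text
364.3955920127189 291.6254447266481
361.98851696872396 257.4700052763919
366.871309410042 326.73002515253444
travel cm [-0.04 -0.05  0.18] roll deg 0 yaw0 -3.106
```

View pics/s4.png

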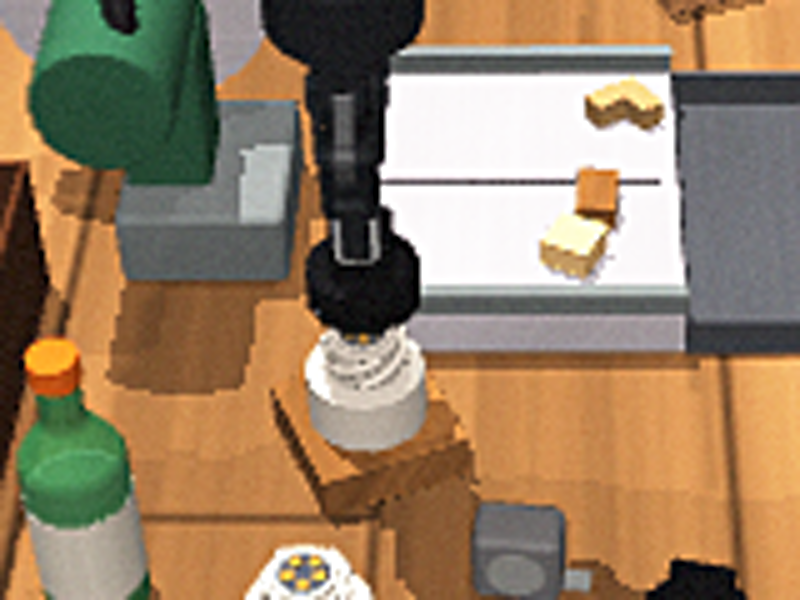

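>>> carry_out --pt "0 0 0.8" --pt "0 0 1.6" --pt "0 0 2.1" --pt "0 0 2.4" --pt "0 0 2.6" --pt "0 0 2.7" --pt "0 0 2.8" --pt "0 0 2.8" --roll '[0, 0, 0, 0, 0, 0, 0, 0]' --gripper '[20, 20, 20, 20, 20, 20, 20, 20]'

```text
time_s: 7.9
tcp_pos: [0.6292, 0.0182, 0.0852]
orientation: [-3.142, 0.001, -3.106]
contact_force: [3.7, -0.5, -2.5]
gripper_width: 0.0297
grasp_force: 59.9
```

```bash
python3 -c "
from h import *
o=env.get_obs();print(o['ft_torque'],o['contact_force'],o['tcp_pos'])"
```

```text
[ 0.00444954 -0.87602578  0.01177869] [ 3.74331375 -0.53905255 -2.48583966] [0.62921927 0.01824015 0.08523333]
```

>>> carry_out --pt "-0.1 0 0.1" --pt "-0.1 0 0.2" --pt "-0.1 0 0.3" --pt "-0.1 0 0.4" --pt "-0.1 0 0.4" --roll '[0, 0, 0, 0, 0]' --gripper '[20, 20, 20, 20, 20]'

```text
time_s: 8.52
tcp_pos: [0.6305, 0.0182, 0.0832]
orientation: [-3.141, 0.003, -3.106]
contact_force: [0.1, -0.5, 13.9]
gripper_width: 0.0298
grasp_force: 61.6
```

```bash
python3 -c "
from h import *
o=env.get_obs();print(o['ft_torque'],o['contact_force'],o['tcp_pos'])"
```

```text
[-0.02435607  0.05935737  0.04715845] [ 0.11272547 -0.48270093 13.90837403] [0.63050404 0.01817258 0.08317969]
```

>>> carry_out --pt "0 0 0" --pt "0 0 0.1" --pt "0 0 0.2" --pt "0 0 0.3" --pt "0 0 0.35" --pt "0 0 0.35" --roll '[8, 16, 24, 32, 40, 40]' --gripper '[20, 20, 20, 20, 20, 20]'

```text
time_s: 9.28
tcp_pos: [0.6299, 0.0184, 0.0782]
orientation: [3.141, 0.001, 2.48]
contact_force: [2.4, 0.4, 4.8]
gripper_width: 0.0297
grasp_force: 60.6
```

```bash
python3 -c "
from h import *
o=env.get_obs();print(o['ft_torque'],o['contact_force'],o['tcp_pos'])"
```

```text
[ 0.11929406 -0.50176893 -0.10270515] [2.43236439 0.3872023  4.8041793 ] [0.62991195 0.01835437 0.07817458]
```

>>> carry_out --pt "0 0 0.1" --pt "0 0 0.2" --pt "0 0 0.3" --pt "0 0 0.4" --pt "0 0 0.5" --pt "0 0 0.6" --pt "0 0 0.7" --pt "0 0 0.7" --roll '[8, 16, 24, 32, 40, 48, 56, 56]' --gripper '[20, 20, 20, 20, 20, 20, 20, 20]'

```text
time_s: 10.28
tcp_pos: [0.6303, 0.0185, 0.0722]
orientation: [3.139, -0.0, 1.503]
contact_force: [-0.6, 1.4, 12.0]
gripper_width: 0.0298
grasp_force: 61.5
```

```bash
python3 -c "
from h import *
o=env.get_obs();print(o['ft_torque'],o['contact_force'],o['tcp_pos'],o['joint_positions'])"
```

```text
[ 0.281658    0.02089468 -0.16933071] [-0.57679997  1.38728396 11.98645497] [0.63031438 0.01846183 0.07219038] [-1.03853462e-01  4.47913534e-01 -7.33576447e-03  1.11307523e+00
  3.16693176e-04  1.53432623e+00]
```

>>> carry_out --pt "0 0 0.05" --pt "0 0 0.1" --pt "0 0 0.15" --pt "0 0 0.2" --pt "0 0 0.2" --roll '[6, 12, 18, 24, 24]' --gripper '[20, 20, 20, 20, 20]'

```text
time_s: 10.9
tcp_pos: [0.6316, 0.0196, 0.072]
orientation: [3.137, -0.004, 1.09]
contact_force: [1.0, 4.9, 23.4]
gripper_width: 0.0294
grasp_force: 81.6
```

```bash
python3 -c "
from h import *
o=env.get_obs();print(o['ft_torque'],o['contact_force'],o['tcp_pos'],o['joint_positions'])"
```

```text
[1.07579451 0.00608919 2.70805909] [ 1.01454231  4.92424945 23.3823775 ] [0.63155436 0.01962627 0.07199716] [-1.02538064e-01  4.47490426e-01 -8.58836670e-03  1.10863198e+00
  1.71224593e-03  1.94869834e+00]
```

>>> carry_out --pt "0 0 -0.2" --pt "0 0 -0.2" --pt "0 0 -0.2" --pt "0 0 -0.2" --pt "0 0 -3" --pt "0 0 -7" --pt "0 0 -7.5" --pt "0 0 -7.5" --roll '[-4, -4, -4, -4, -4, -14, -24, -34]' --gripper '[20, 65, 65, 65, 65, 65, 65, 65]'

```text
time_s: 11.9
tcp_pos: [0.6297, 0.0181, 0.1444]
orientation: [3.141, 0.0, 1.682]
contact_force: [-1.2, -0.1, -0.6]
gripper_width: 0.0553
grasp_force: 0.0
```

```bash
python3 -c "
from h import *
go(.4605,.161,.08,3.0)
o=env.get_obs();print(o['gripper_width'],o['tcp_pos'])"
```

```text
travel cm [ 16.07 -15.24   6.42] roll deg -75.5 yaw0 1.682
0.055347231759088504 [0.62972518 0.01812959 0.14437402]
```

>>> carry_out --pt "3 -3 0" --pt "6.5 -6.2 0" --pt "10 -9.4 0" --pt "13 -12.4 1" --pt "16.1 -15.2 4" --pt "16.1 -15.2 6.4" --pt "16.1 -15.2 6.4" --pt "16.1 -15.2 6.4" --roll '[-10, -20, -30, -40, -50, -60, -70, -75.5]' --gripper '[65, 65, 65, 65, 65, 65, 65, 65]'

```text
time_s: 12.9
tcp_pos: [0.461, 0.1624, 0.0793]
orientation: [-3.141, -0.001, 2.998]
contact_force: [0.5, 0.5, 1.1]
gripper_width: 0.0553
grasp_force: 0.0
```

>>> carry_out --pt "0 0 3" --pt "0 0 5" --pt "0 0 6.5" --pt "0 0 7.2" --pt "0 0 7.6" --pt "0 0 7.6" --roll '[0, 0, 0, 0, 0, 0]' --gripper '[65, 65, 65, 65, 65, 65]'

```text
time_s: 13.65
tcp_pos: [0.4616, 0.1625, 0.0038]
orientation: [3.142, 0.0, 2.994]
contact_force: [-0.7, 0.3, -0.1]
gripper_width: 0.0559
grasp_force: 0.0
```

>>> carry_out --pt "0 0 0" --pt "0 0 0" --pt "0 0 0" --pt "0 0 0" --pt "0 0 0" --pt "0 0 0" --roll '[0, 0, 0, 0, 0, 0]' --gripper '[20, 20, 20, 20, 20, 20]'

```text
time_s: 14.4
tcp_pos: [0.462, 0.1625, 0.0046]
orientation: [3.141, 0.001, 2.994]
contact_force: [-1.6, -1.4, 6.4]
gripper_width: 0.0299
grasp_force: 58.4
```

```bash
python3 -c "
from h import *
o=env.get_obs();p=o['tcp_pos'];go(.6475,.1872,p[2]);print(o['ft_torque'],o['joint_positions'])"
```

```text
travel cm [-17.99   5.18   0.03] roll deg 0 yaw0 2.994
[-0.19566948  0.35997207 -0.13734599] [ 1.66784586e-01  2.93966976e-01 -4.52409200e-01  8.22978423e-01
 -2.06015486e-04  3.14846251e-01]
```

>>> carry_out --pt "0 0 -2" --pt "0 0 -6" --pt "-1 0.3 -10.5" --pt "-5 1.5 -10.5" --pt "-10 3 -10.5" --pt "-15 4.5 -10.5" --pt "-18 5.2 -10.5" --pt "-18 5.2 -10.5" --roll '[0, 0, 0, 0, 0, 0, 0, 0]' --gripper '[20, 20, 20, 20, 20, 20, 20, 20]'

```text
time_s: 15.4
tcp_pos: [0.6486, 0.1873, 0.1074]
orientation: [-3.141, -0.001, 2.993]
contact_force: [-0.5, 0.3, -2.1]
gripper_width: 0.0298
grasp_force: 59.6
```

>>> carry_out --pt "0 0 0.8" --pt "0 0 1.4" --pt "0 0 1.7" --pt "0 0 1.9" --pt "0 0 2.1" --pt "0 0 2.2" --pt "0 0 2.3" --pt "0 0 2.3" --roll '[0, 0, 0, 0, 0, 0, 0, 0]' --gripper '[20, 20, 20, 20, 20, 20, 20, 20]'

```text
time_s: 16.4
tcp_pos: [0.6475, 0.1875, 0.0862]
orientation: [3.141, 0.001, 2.994]
contact_force: [0.2, 0.9, 2.5]
gripper_width: 0.0297
grasp_force: 60.1
```

```bash
python3 -c "
from h import *
o=env.get_obs();print(o['ft_torque'],o['contact_force'],o['tcp_pos'])"
```

```text
[ 0.26157843 -0.12505245  0.03398311] [0.23068479 0.93899378 2.4649318 ] [0.6475276  0.18747843 0.08622215]
```

>>> carry_out --pt "0 0 0.1" --pt "0 0 0.2" --pt "0 0 0.3" --pt "0 0 0.4" --pt "0 0 0.4" --roll '[0, 0, 0, 0, 0]' --gripper '[20, 20, 20, 20, 20]'

```text
time_s: 17.02
tcp_pos: [0.6479, 0.1875, 0.0852]
orientation: [3.14, 0.004, 2.994]
contact_force: [-6.5, -1.4, 23.3]
gripper_width: 0.0295
grasp_force: 62.4
```

```bash
python3 -c "
from h import *
o=env.get_obs();print(o['ft_torque'],o['contact_force'],o['tcp_pos'])"
```

```text
[-0.06854978  1.24992464  0.04647016] [-6.45635515 -1.42059186 23.31675929] [0.64787416 0.18745147 0.08523711]
```

>>> carry_out --pt "0 0 -0.1" --pt "0 0 0" --pt "0 0 0.1" --pt "0 0 0.2" --pt "0 0 0.25" --pt "0 0 0.25" --roll '[8, 16, 24, 32, 40, 40]' --gripper '[20, 20, 20, 20, 20, 20]'

```text
time_s: 17.77
tcp_pos: [0.6493, 0.1874, 0.0837]
orientation: [3.136, 0.005, 2.294]
contact_force: [-2.6, -1.3, 28.1]
gripper_width: 0.0297
grasp_force: 63.6
```

```bash
python3 -c "
from h import *
o=env.get_obs();print(o['ft_torque'],o['contact_force'],o['tcp_pos'])"
```

```text
[-0.60756086  1.24147995 -0.00744064] [-2.55628972 -1.28624259 28.08664998] [0.64931712 0.18738432 0.08374316]
```

>>> carry_out --pt "0 0 0" --pt "0 0 0" --pt "0 0 0" --pt "0 0 0" --pt "0 0 0.1" --pt "0 0 0.1" --roll '[10, 20, 30, 40, 50, 50]' --gripper '[20, 20, 20, 20, 20, 20]'

```text
time_s: 18.52
tcp_pos: [0.651, 0.1897, 0.0827]
orientation: [3.132, -0.006, 1.424]
contact_force: [5.8, 8.5, 22.4]
gripper_width: 0.0298
grasp_force: 77.2
```

```bash
python3 -c "
from h import *
o=env.get_obs();print(o['ft_torque'],o['contact_force'],o['tcp_pos'],o['joint_positions'])"
```

```text
[ 1.80464043 -1.42167607  0.67521774] [ 5.84576121  8.52960085 22.44849259] [0.65101273 0.18969727 0.08272434] [0.15879289 0.51332232 0.13303203 1.17921683 0.00231575 1.87645594]
```

>>> carry_out --pt "0 0 -0.3" --pt "0 0 -0.4" --pt "0 0 -0.5" --pt "0 0 -0.6" --pt "0 0 -1.2" --pt "0 0 -2" --pt "0 0 -3" --pt "0 0 -3.5" --roll '[-10, -20, -30, -35, -35, -35, -35, -35]' --gripper '[20, 20, 20, 20, 20, 20, 20, 20]'

```text
time_s: 19.52
tcp_pos: [0.6475, 0.1875, 0.1143]
orientation: [3.141, 0.0, 2.033]
contact_force: [-0.4, -0.2, -2.0]
gripper_width: 0.0296
grasp_force: 71.0
```

```bash
python3 -c "
from h import *
o=env.get_obs();print(o['ft_torque'],o['contact_force'],o['tcp_pos'],o['gripper_width'])
go(.462,.162,.0047,2.9)"
```

```text
[-2.63631652e-02  2.76714165e-02 -5.88185778e-05] [-0.4327603  -0.18232694 -2.00127023] [0.64752251 0.18745844 0.11425777] 0.02958251254293897
travel cm [  6.   -17.75  10.94] roll deg -49.7 yaw0 2.033
```

>>> carry_out --pt "1 -3 0" --pt "2.4 -7 0" --pt "3.8 -11 0" --pt "5 -15 0" --pt "6 -17.7 2" --pt "6 -17.7 6" --pt "6 -17.7 9" --pt "6 -17.7 10" --roll '[-8, -16, -24, -32, -40, -49, -49, -49]' --gripper '[20, 20, 20, 20, 20, 20, 20, 20]'

```text
time_s: 20.52
tcp_pos: [0.4612, 0.1619, 0.0122]
orientation: [-3.141, -0.002, 2.889]
contact_force: [0.4, -0.5, -0.9]
gripper_width: 0.0295
grasp_force: 70.9
```

>>> carry_out --pt "0 0 0.5" --pt "0 0 0.9" --pt "0 0 0.9" --pt "0 0 0.9" --pt "0 0 0.9" --pt "0 0 -3" --pt "0 0 -7" --pt "0 0 -7" --roll '[0, 0, 0, 0, 0, 0, 0, 0]' --gripper '[20, 20, 20, 65, 65, 65, 65, 65]'

```text
time_s: 21.52
tcp_pos: [0.464, 0.1624, 0.0861]
orientation: [3.139, 0.005, 2.889]
contact_force: [-0.8, -0.4, -1.2]
gripper_width: 0.0553
grasp_force: 0.0
```

```bash
python3 -c "
from h import *
go(.4665,.263,.004,2.86)"
```

```text
travel cm [2.31 9.79 8.22] roll deg 1.7 yaw0 2.889
```

>>> carry_out --pt "0.8 4 0" --pt "1.6 8 0" --pt "2.1 9.9 1" --pt "2.1 9.9 4" --pt "2.1 9.9 6" --pt "2.1 9.9 7.5" --pt "2.1 9.9 8.1" --pt "2.1 9.9 8.1" --roll '[1.7, 1.7, 1.7, 1.7, 1.7, 1.7, 1.7, 1.7]' --gripper '[65, 65, 65, 65, 65, 65, 65, 65]'

```text
time_s: 22.52
tcp_pos: [0.4665, 0.2629, 0.002]
orientation: [-3.141, -0.0, 2.859]
contact_force: [-0.0, -0.3, 0.1]
gripper_width: 0.0554
grasp_force: 0.0
```

>>> carry_out --pt "0 0 0" --pt "0 0 0" --pt "0 0 0" --pt "0 0 0" --pt "0 0 0" --pt "0 0 0" --roll '[0, 0, 0, 0, 0, 0]' --gripper '[20, 20, 20, 20, 20, 20]'

```text
time_s: 23.28
tcp_pos: [0.4672, 0.2633, 0.0034]
orientation: [3.14, 0.002, 2.859]
contact_force: [-0.4, -0.6, 5.8]
gripper_width: 0.0302
grasp_force: 56.7
```

```bash
python3 -c "
from h import *
o=env.get_obs();print(o['ft_torque']);go(.6477,.1877,.108)"
```

```text
[-0.08862992  0.19739044 -0.03605364]
travel cm [-19.46  -2.22 -10.42] roll deg 0 yaw0 2.859
```

>>> carry_out --pt "0 0 -2" --pt "0 0 -6" --pt "-1 0 -10.4" --pt "-6 -0.6 -10.4" --pt "-11 -1.2 -10.4" --pt "-16 -1.8 -10.4" --pt "-19.4 -2.2 -10.4" --pt "-19.4 -2.2 -10.4" --roll '[0, 0, 0, 0, 0, 0, 0, 0]' --gripper '[20, 20, 20, 20, 20, 20, 20, 20]'

```text
time_s: 24.28
tcp_pos: [0.6485, 0.1865, 0.1055]
orientation: [-3.141, 0.0, 2.857]
contact_force: [0.2, 0.8, -1.6]
gripper_width: 0.0303
grasp_force: 57.4
```

>>> carry_out --pt "0 0 0.8" --pt "0 0 1.4" --pt "0 0 1.7" --pt "0 0 1.9" --pt "0 0 2.1" --pt "0 0 2.2" --pt "0 0 2.2" --pt "0 0 2.2" --roll '[0, 0, 0, 0, 0, 0, 0, 0]' --gripper '[20, 20, 20, 20, 20, 20, 20, 20]'

```text
time_s: 25.28
tcp_pos: [0.6466, 0.1884, 0.0868]
orientation: [3.14, 0.002, 2.86]
contact_force: [-7.4, 1.0, 14.9]
gripper_width: 0.0303
grasp_force: 58.9
```

```bash
python3 -c "
from h import *
o=env.get_obs();print(o['ft_torque'],o['contact_force'],o['tcp_pos'])"
```

```text
[-0.00943883  1.34245999  0.02097289] [-7.36840671  0.95910402 14.9007833 ] [0.64661028 0.18840478 0.08677578]
```

>>> carry_out --pt "0.1 0 0" --pt "0.1 0 0" --pt "0.1 0 0.1" --pt "0.1 0 0.1" --roll '[0, 0, 0, 0]' --gripper '[20, 20, 20, 20]'

```text
time_s: 25.78
tcp_pos: [0.6459, 0.1885, 0.0863]
orientation: [3.14, 0.003, 2.86]
contact_force: [-6.9, -1.9, 17.2]
gripper_width: 0.03
grasp_force: 59.3
```

```bash
python3 -c "
from h import *
o=env.get_obs();print(o['ft_torque'],o['contact_force'],o['tcp_pos'])"
```

```text
[-0.23423559  1.37563127 -0.01634952] [-6.86110213 -1.94070777 17.15199372] [0.64590986 0.18851182 0.08628481]
```

Turn and see.

>>> carry_out --pt "0.1 0 0" --pt "0.1 0 0.05" --pt "0.1 0 0.15" --pt "0.1 0 0.25" --pt "0.1 0 0.35" --pt "0.1 0 0.35" --roll '[8, 16, 24, 32, 40, 40]' --gripper '[20, 20, 20, 20, 20, 20]'

```text
time_s: 26.52
tcp_pos: [0.6459, 0.1885, 0.0804]
orientation: [3.139, 0.002, 2.162]
contact_force: [5.3, -1.1, 0.4]
gripper_width: 0.03
grasp_force: 58.5
```

```bash
python3 -c "
from h import *
o=env.get_obs();print(o['ft_torque'],o['contact_force'],o['tcp_pos'])"
```

```text
[-0.03679366 -1.13396403 -0.12345396] [ 5.33235815 -1.08391638  0.3654801 ] [0.64593077 0.18851775 0.0804277 ]
```

>>> carry_out --pt "-0.05 0.08 0.2" --pt "-0.05 0.08 0.35" --pt "-0.05 0.08 0.5" --pt "-0.05 0.08 0.65" --pt "-0.05 0.08 0.8" --pt "-0.05 0.08 0.95" --pt "-0.05 0.08 1.05" --pt "-0.05 0.08 1.05" --roll '[8, 16, 24, 32, 40, 48, 56, 56]' --gripper '[20, 20, 20, 20, 20, 20, 20, 20]'

```text
time_s: 27.52
tcp_pos: [0.6477, 0.1891, 0.072]
orientation: [3.137, -0.004, 1.186]
contact_force: [2.5, 0.5, 12.3]
gripper_width: 0.03
grasp_force: 59.3
```

```bash
python3 -c "
from h import *
o=env.get_obs();print(o['ft_torque'],o['contact_force'],o['tcp_pos'],o['joint_positions'][5])"
```

```text
[ 0.38763732 -0.6613524  -0.07589399] [ 2.52621019  0.45172483 12.32769626] [0.64771258 0.18913007 0.07196443] 2.115363360771591
```

Home height (0.0719) reached; turn on to the stop.

>>> carry_out --pt "0 0 0.05" --pt "0 0 0.1" --pt "0 0 0.15" --pt "0 0 0.2" --pt "0 0 0.2" --roll '[6, 12, 18, 24, 24]' --gripper '[20, 20, 20, 20, 20]'

```text
time_s: 28.15
tcp_pos: [0.6467, 0.1869, 0.0716]
orientation: [3.136, -0.002, 0.769]
contact_force: [-11.4, -19.7, 33.4]
gripper_width: 0.0299
grasp_force: 120.2
```

```bash
python3 -c "
from h import *
o=env.get_obs();print(o['ft_torque'],o['contact_force'],o['tcp_pos'],o['orientation'])"
```

```text
[-5.13825203  3.68494153  1.18831782] [-11.39045716 -19.69484567  33.38480639] [0.64668181 0.18691222 0.07156126] [ 3.13580036e+00 -1.63251313e-03  7.68553933e-01]
```

>>> carry_out --pt "0 0 -0.3" --pt "0 0 -0.3" --pt "0 0 -0.3" --pt "0 0 -0.3" --pt "0 0 -3" --pt "0 0 -7" --pt "0 0 -7.5" --pt "0 0 -7.5" --roll '[-6, -6, -6, -6, -6, -16, -26, -36]' --gripper '[20, 65, 65, 65, 65, 65, 65, 65]'

```text
time_s: 29.15
tcp_pos: [0.6459, 0.1887, 0.1431]
orientation: [3.141, -0.0, 1.399]
contact_force: [0.4, 0.2, -0.7]
gripper_width: 0.0556
grasp_force: 0.0
```

```bash
cat > d.py <<'E'
from h import *
import sys
n=sys.argv[1]
for c in n.split(","):
    im=env.grab_frame(c)[:,:,::-1]; o=cv2.imread("pics/raw_"+c[0]+".png")
    d=(cv2.absdiff(cv2.GaussianBlur(im,(3,3),0),cv2.GaussianBlur(o,(3,3),0)).max(2)>45).astype(np.uint8)
    k,_,s,ce=cv2.connectedComponentsWithStats(d)
    print(c,[(list(map(int,s[i])),ce[i].round().astype(int).tolist()) for i in range(1,k) if s[i,4]>12])
E
python3 d.py top,side; python3 -c "
from h import *
go(.4505,.3705,.16,3.295)"
```

```text
top [([151, 11, 10, 31, 245], [155, 26]), ([83, 13, 66, 33, 1414], [118, 33]), ([69, 24, 11, 22, 148], [73, 35]), ([59, 27, 9, 20, 98], [62, 37]), ([26, 26, 208, 394, 58688], [126, 251]), ([280, 173, 29, 30, 647], [294, 188]), ([193, 198, 24, 76, 864], [206, 236]), ([196, 228, 2, 8, 13], [197, 231]), ([340, 233, 10, 13, 40], [344, 240]), ([344, 248, 18, 16, 248], [352, 256]), ([272, 259, 24, 25, 427], [283, 271]), ([199, 278, 13, 80, 337], [205, 319]), ([233, 370, 81, 50, 3234], [276, 397]), ([316, 382, 57, 38, 1104], [335, 406])]
side [([200, 0, 223, 218, 14430], [287, 69]), ([426, 0, 24, 31, 657], [437, 14]), ([390, 0, 170, 266, 25613], [480, 132]), ([491, 0, 11, 17, 91], [495, 6]), ([488, 20, 3, 13, 29], [489, 26]), ([425, 39, 22, 5, 86], [435, 41]), ([228, 117, 14, 3, 20], [234, 118]), ([228, 155, 9, 5, 23], [231, 157]), ([298, 170, 26, 17, 189], [310, 179]), ([244, 181, 316, 201, 20856], [449, 308]), ([321, 209, 24, 26, 499], [333, 222]), ([513, 208, 17, 17, 56], [522, 218]), ([509, 228, 15, 22, 208], [517, 237]), ([238, 230, 27, 31, 611], [251, 246]), ([527, 241, 11, 2, 15], [531, 242]), ([244, 272, 17, 7, 60], [252, 275])]
travel cm [ 14.51 -22.37  -1.77] roll deg -108.8 yaw0 1.396
```

```bash
python3 - <<'E'
from h import *
im=cv2.imread("pics/raw_s.png")[290:360,295:385]; im2=env.grab_frame("side")[290:360,295:385,::-1]
cv2.imwrite("pics/br.png",np.hstack([cv2.resize(i,None,fx=4.4,fy=4.4,interpolation=cv2.INTER_CUBIC) for i in (im,im2)]))
E
```

```text
(no output)
```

View pics/br.png

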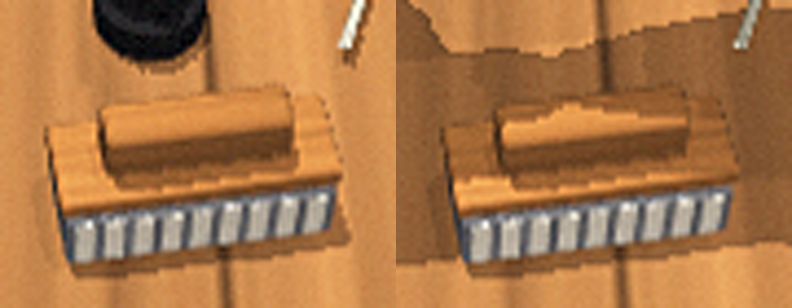

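```bash
python3 - <<'E'
from h import *
S=lambda p,z:px2w('side',295+p[0]/4.4,290+p[1]/4.4,z)[:2]
for c,z in((((100,108),(290,85),(293,125),(103,148)),.077),(((47,128),(325,97),(340,178),(68,212)),.047)):
    q=[S(p,z) for p in c]; e=[q[i+1]-q[i] for i in range(3)]+[q[0]-q[3]]
    print(np.mean(q,0),[np.linalg.norm(v).round(4) for v in e],[round(np.degrees(np.arctan2(v[1],v[0])),1) for v in e])
E
```

```text
[0.45143225 0.37844657] [np.float64(0.091), np.float64(0.022), np.float64(0.0895), np.float64(0.0216)] [np.float64(-171.5), np.float64(88.4), np.float64(8.4), np.float64(-87.8)]
[0.45015821 0.37932834] [np.float64(0.1368), np.float64(0.045), np.float64(0.1299), np.float64(0.0464)] [np.float64(-172.1), np.float64(93.0), np.float64(8.5), np.float64(-78.2)]
```

```bash
python3 -c "
from h import *
go(.4505,.3745,.1,3.288)"
```

```text
travel cm [ 14.8  -22.51   4.21] roll deg -108.7 yaw0 1.391
```

>>> carry_out --pt "2 -3 0" --pt "4.5 -7 0" --pt "7 -11 0" --pt "9.5 -15 0" --pt "12 -19 0" --pt "14.8 -22.5 0" --pt "14.8 -22.5 2" --pt "14.8 -22.5 4.2" --roll '[-10, -20, -30, -40, -50, -60, -70, -80]' --gripper '[65, 65, 65, 65, 65, 65, 65, 65]'

```text
time_s: 30.3
tcp_pos: [0.4498, 0.3747, 0.0999]
orientation: [3.141, 0.0, 2.792]
contact_force: [0.6, -0.1, 0.2]
gripper_width: 0.0556
grasp_force: 0.0
```

>>> carry_out --pt "0 0 0" --pt "0 0 0" --pt "0 0 0" --pt "0 0 2" --pt "0 0 4" --pt "0 0 5.5" --pt "0 0 6.6" --pt "0 0 6.6" --roll '[-10, -20, -28.7, -28.7, -28.7, -28.7, -28.7, -28.7]' --gripper '[65, 65, 65, 65, 65, 65, 65, 65]'

```text
time_s: 31.3
tcp_pos: [0.45, 0.3737, 0.0335]
orientation: [-3.141, -0.001, -2.994]
contact_force: [-0.1, -0.1, -0.1]
gripper_width: 0.0556
grasp_force: 0.0
```

>>> carry_out --pt "0 0 0" --pt "0 0 0" --pt "0 0 0" --pt "0 0 0" --pt "0 0 0" --pt "0 0 0" --pt "0 0 0" --roll '[0, 0, 0, 0, 0, 0, 0]' --gripper '[10, 10, 10, 10, 10, 10, 10]' --squeeze 80

```text
time_s: 32.17
tcp_pos: [0.4508, 0.3745, 0.0352]
orientation: [3.14, 0.002, -2.993]
contact_force: [-2.3, 0.4, 4.9]
gripper_width: 0.0205
grasp_force: 78.4
```

```bash
python3 -c "
from h import *
o=env.get_obs();print(o['ft_torque'],o['contact_force'],o['tcp_pos'],o['joint_positions'])"
```

```text
[ 0.16203838  0.28811407 -0.02117521] [-2.27831885  0.40457026  4.8982759 ] [0.45080466 0.37449052 0.03519597] [ 5.49834819e-01  4.06232521e-01 -1.79814469e-01  9.82824851e-01
  3.86771786e-04  4.00956741e-01]
```

>>> carry_out --pt "0 0 -4" --pt "0 0 -9" --pt "0 -2 -14" --pt "-0.5 -7 -16.5" --pt "-1 -12 -16.5" --pt "-1.7 -17.5 -16.5" --pt "-2.2 -23 -16.5" --pt "-2.8 -28.2 -16.5" --roll '[0, 0, 8, 16, 24, 32, 40, 48]' --gripper '[10, 10, 10, 10, 10, 10, 10, 10]'

```text
time_s: 33.17
tcp_pos: [0.5199, 0.0974, 0.1992]
orientation: [-3.141, 0.0, 2.448]
contact_force: [0.9, 1.1, -1.8]
gripper_width: 0.0209
grasp_force: 79.1
```

```bash
python3 -c "
from h import *
o=env.get_obs();print(o['gripper_width'],o['grasp_force'],o['tcp_pos'],o['joint_positions'][5]);go(.605,-.14,.2,1.5708)"
```

```text
0.0208766178411252 79.09507479518652 [0.51986615 0.09736981 0.19924386] 0.7202803055955022
travel cm [-21.72 -12.81  -0.07] roll deg 50.3 yaw0 2.448
```

>>> carry_out --pt "-3.5 -2 0" --pt "-8 -4.6 0" --pt "-12.5 -7.2 0" --pt "-17 -9.8 0" --pt "-21.7 -12.8 0" --pt "-21.7 -12.8 0" --pt "-21.7 -12.8 4" --pt "-21.7 -12.8 8" --roll '[8, 16, 24, 32, 40, 48, 50.3, 50.3]' --gripper '[10, 10, 10, 10, 10, 10, 10, 10]'

```text
time_s: 34.17
tcp_pos: [0.6059, -0.138, 0.1182]
orientation: [3.141, 0.0, 1.573]
contact_force: [0.9, -0.7, -2.4]
gripper_width: 0.0209
grasp_force: 79.1
```

```bash
python3 -c "
from h import *
go(.605,-.14,.066,1.5708)
snap('side','s5.png',(230,110,430,240),4)"
```

```text
travel cm [-0.2  -0.1   5.22] roll deg 0.2 yaw0 1.573
```

View pics/s5.png

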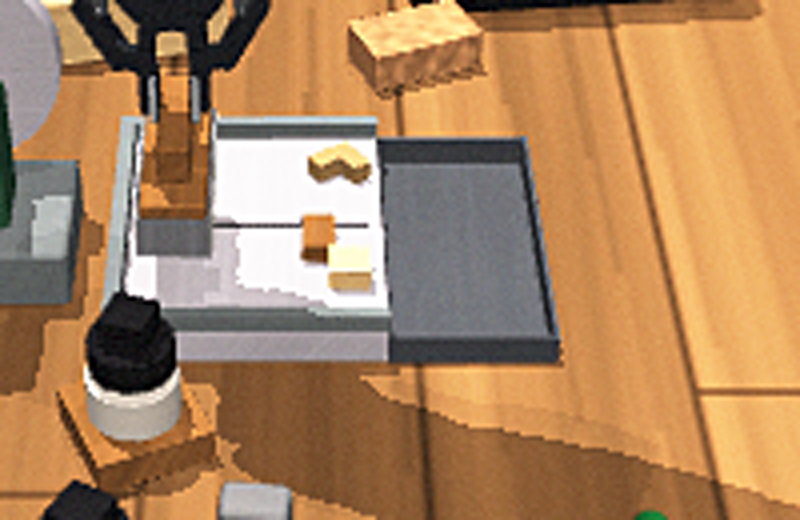

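>>> carry_out --pt "0 0 2.5" --pt "0 0 4.5" --pt "0 0 5.2" --pt "0 0 5.2" --pt "0 -1.5 5.2" --pt "0 -3 5.2" --pt "0 -4.5 5.2" --pt "0 -6 5.2" --roll '[0, 0, 0, 0, 0, 0, 0, 0]' --gripper '[10, 10, 10, 10, 10, 10, 10, 10]'

```text
time_s: 35.22
tcp_pos: [0.5451, -0.1378, 0.0676]
orientation: [3.141, 0.0, 1.575]
contact_force: [-0.2, -0.2, -1.5]
gripper_width: 0.0209
grasp_force: 79.3
```

>>> carry_out --pt "0 -1.5 0" --pt "0 -3 0" --pt "0 -4.5 0" --pt "0 -6 0" --pt "0 -7.5 0" --pt "0 -9 0" --pt "0 -10.5 0" --pt "0 -10.5 0" --roll '[0, 0, 0, 0, 0, 0, 0, 0]' --gripper '[10, 10, 10, 10, 10, 10, 10, 10]'

```text
time_s: 36.22
tcp_pos: [0.44, -0.1381, 0.0674]
orientation: [-3.142, -0.0, 1.574]
contact_force: [-0.4, -0.2, -2.5]
gripper_width: 0.0208
grasp_force: 79.3
```

```bash
python3 -c "
from h import *
o=env.get_obs();print(o['tcp_pos'],o['contact_force']);go(.605,-.213,.12,1.5708)"
```

```text
[ 0.44003711 -0.13813428  0.06735259] [-0.38235185 -0.21677602 -2.53697543]
travel cm [-7.54 16.47 -5.27] roll deg 0.2 yaw0 1.574
```

>>> carry_out --pt "0 0 -3" --pt "0 1 -5.5" --pt "-2 6 -5.5" --pt "-5 11 -5.5" --pt "-7.4 16 -5.5" --pt "-7.4 16 -5.5" --pt "-7.4 16 -3" --pt "-7.4 16 -0.5" --roll '[0, 0, 0, 0, 0, 0, 0, 0]' --gripper '[10, 10, 10, 10, 10, 10, 10, 10]'

```text
time_s: 37.22
tcp_pos: [0.6012, -0.2113, 0.0715]
orientation: [3.141, -0.0, 1.575]
contact_force: [0.4, 0.1, -1.7]
gripper_width: 0.0209
grasp_force: 79.6
```

>>> carry_out --pt "0 0 0.7" --pt "0 0 0.7" --pt "0 -1.5 0.7" --pt "0 -3 0.7" --pt "0 -4.5 0.7" --pt "0 -6 0.7" --pt "0 -7.5 0.7" --pt "0 -9 0.7" --roll '[0, 0, 0, 0, 0, 0, 0, 0]' --gripper '[10, 10, 10, 10, 10, 10, 10, 10]'

```text
time_s: 38.22
tcp_pos: [0.5105, -0.212, 0.0654]
orientation: [3.141, 0.0, 1.575]
contact_force: [3.2, 0.2, 2.3]
gripper_width: 0.0205
grasp_force: 80.2
```

>>> carry_out --pt "0 -1.5 0" --pt "0 -3 0" --pt "0 -4.5 0" --pt "0 -6 0" --pt "0 -7.2 0" --pt "0 -7.2 0" --pt "0 -7.2 -4" --pt "0 -6 -7" --roll '[0, 0, 0, 0, 0, 0, 0, 0]' --gripper '[10, 10, 10, 10, 10, 10, 10, 10]'

```text
time_s: 39.22
tcp_pos: [0.45, -0.2119, 0.1363]
orientation: [-3.141, -0.0, 1.574]
contact_force: [0.1, -0.4, -1.6]
gripper_width: 0.0208
grasp_force: 79.6
```

```bash
python3 -c "
from h import *
go(.5,.08,.2,2.2)
snap('side','s6.png',(230,110,430,240),4)"
```

```text
travel cm [29.18  5.09 -6.37] roll deg -35.9 yaw0 1.574
```

View pics/s6.png

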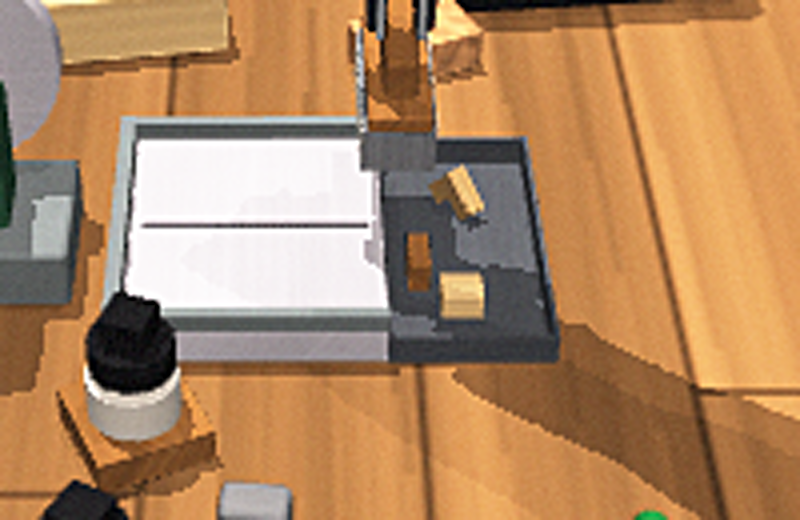

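```bash
python3 - <<'E'
from h import *
P=[px2w('side',u/1.42,v/1.42,.004)[:2] for u,v in((344,412),(397,418),(371,518),(308,508))];print(P,np.mean(P,0))
print(px2w('top',275/1.42,190/1.42,0)[:2],px2w('top',355/1.42,205/1.42,0)[:2])
go(.5,.10,.2,1.5)
E
```

```text
[array([0.66911582, 0.26068489]), array([0.58062638, 0.27189175]), array([0.6126748 , 0.44924854]), array([0.70672454, 0.43480793])] [0.64228539 0.35415828]
[0.78501006 0.27126584] [0.75692781 0.12830651]
travel cm [31.28  4.84 -6.09] roll deg 4.3 yaw0 1.574
```

>>> carry_out --pt "2 0 -4" --pt "6 0.8 -6.2" --pt "10.5 1.6 -6.2" --pt "15 2.4 -6.2" --pt "19.5 3.1 -6.2" --pt "24 3.9 -6.2" --pt "28 4.8 -6.2" --pt "31.3 4.8 -6.2" --roll '[0, 0, 0, 0, 0, 0, 0, 4]' --gripper '[10, 10, 10, 10, 10, 10, 10, 10]'

```text
time_s: 40.28
tcp_pos: [0.4974, 0.1022, 0.1962]
orientation: [-3.14, 0.0, 1.504]
contact_force: [0.7, 0.3, -1.6]
gripper_width: 0.0206
grasp_force: 79.6
```

```bash
python3 -c "
from h import *
go(.644,.3545,.08,1.382)"
```

```text
travel cm [26.15 12.97 11.59] roll deg 7.0 yaw0 1.504
```

>>> carry_out --pt "4 2 0" --pt "8.5 4.2 0" --pt "13 6.4 0" --pt "17.5 8.7 0" --pt "22 11 0" --pt "26.1 13 0" --pt "26.1 13 4" --pt "26.1 13 9" --roll '[1, 2, 3, 4, 5, 6, 7, 7]' --gripper '[10, 10, 10, 10, 10, 10, 10, 10]'

```text
time_s: 41.28
tcp_pos: [0.6451, 0.3531, 0.1054]
orientation: [3.141, 0.0, 1.383]
contact_force: [0.0, -0.5, -1.4]
gripper_width: 0.0207
grasp_force: 79.7
```

>>> carry_out --pt "0 0 2" --pt "0 0 3.5" --pt "0 0 4.5" --pt "0 0 5" --pt "0 0 5" --pt "0 0 5" --roll '[0, 0, 0, 0, 0, 0]' --gripper '[10, 10, 10, 10, 10, 10]'

```text
time_s: 42.02
tcp_pos: [0.6453, 0.3531, 0.058]
orientation: [3.141, -0.001, 1.383]
contact_force: [-0.5, -0.4, -1.7]
gripper_width: 0.0207
grasp_force: 79.6
```

```bash
python3 -c "
from h import *
go(.644,.3545,.039,1.382)"
```

```text
travel cm [ 0.12 -0.16  1.9 ] roll deg 0.0 yaw0 1.383
```

>>> carry_out --pt "0.1 -0.1 0.8" --pt "0.1 -0.1 1.4" --pt "0.1 -0.1 1.8" --pt "0.1 -0.1 1.9" --pt "0.1 -0.1 1.9" --pt "0.1 -0.1 1.9" --roll '[0, 0, 0, 0, 0, 0]' --gripper '[10, 10, 10, 10, 10, 10]'

```text
time_s: 42.78
tcp_pos: [0.6445, 0.354, 0.0391]
orientation: [3.14, -0.0, 1.383]
contact_force: [-1.2, -1.4, 5.4]
gripper_width: 0.0206
grasp_force: 80.6
```

>>> carry_out --pt "0 0 0" --pt "0 0 0" --pt "0 0 0" --pt "0 0 0" --pt "0 0 -3" --pt "0 0 -8" --pt "0 0 -13" --pt "0 0 -15" --roll '[0, 0, 0, 0, 0, 0, 0, 0]' --gripper '[65, 65, 65, 65, 65, 65, 65, 65]'

```text
time_s: 43.78
tcp_pos: [0.6449, 0.3545, 0.192]
orientation: [3.138, -0.003, 1.383]
contact_force: [-0.3, 0.4, -0.4]
gripper_width: 0.0553
grasp_force: 0.0
```

>>> carry_out --pt "-6 0 0" --pt "-12 0 0" --pt "-18 -3 0" --pt "-24 -6 0" --pt "-30 -9 0" --pt "-36 -10 0" --pt "-42 -10 0" --pt "-48 -10 0" --roll '[0, 0, 0, 0, 0, 0, 0, 0]' --gripper '[65, 65, 65, 65, 65, 65, 65, 65]'

```text
time_s: 44.78
tcp_pos: [0.4566, -0.0941, 0.1887]
orientation: [3.14, 0.0, 1.383]
contact_force: [1.8, 0.1, 0.6]
gripper_width: 0.0554
grasp_force: 0.0
```

```bash
python3 - <<'E'
from h import *
t=env.grab_frame("top")[:,:,::-1];s=env.grab_frame("side")[:,:,::-1]
r=lambda i,k:cv2.resize(i,None,fx=k,fy=k,interpolation=cv2.INTER_CUBIC)
a=r(t[140:300,110:340],1.7); b=r(s[170:390,200:380],1.236*1.0)
a=r(t[140:290,110:250],2.8); b=r(s[185:385,205:370],2.1)
cv2.imwrite("pics/fin.png",np.hstack([a,b])) if a.shape[0]==b.shape[0] else print(a.shape,b.shape)
print(env.get_obs()['tcp_pos'])
E
```

```text
[ 0.45640166 -0.09757042  0.18839963]
```

View pics/fin.png

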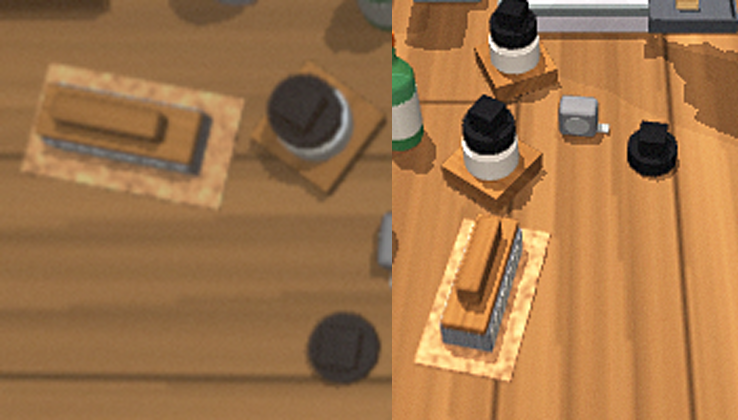

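```bash
python3 - <<'E'
from h import *
S=lambda u,v,z:px2w('side',205+(u-392)/2.1,185+v/2.1,z)[:2]
T=lambda u,v,z:px2w('top',110+u/2.8,140+v/2.8,z)[:2]
q=[S(*p,.051) for p in((474,220),(522,227),(490,334),(441,326))];print(np.mean(q,0),np.round(q,3).tolist())
q=[T(*p,.051) for p in((48,82),(208,110),(198,170),(38,136))];print(np.mean(q,0),np.round(q,3).tolist())
q=[T(*p,.081) for p in((56,98),(165,118),(162,142),(52,118))];print(np.mean(q,0))
q=[S(*p,.004) for p in((469,219),(549,234),(510,380),(415,362))];print('pad',np.mean(q,0))
q=[T(*p,.004) for p in((45,64),(244,98),(219,208),(22,171))];print('pad',np.mean(q,0))
E
```

```text
[0.64360076 0.36151083] [[0.658, 0.294], [0.606, 0.303], [0.631, 0.429], [0.679, 0.421]]
[0.64327655 0.34638501] [[0.68, 0.412], [0.656, 0.275], [0.605, 0.281], [0.633, 0.417]]
[0.64108387 0.34731683]
pad [0.64306086 0.35544654]
pad [0.64429855 0.35443588]
```

>>> carry_out --pt "0 0 -2" --pt "0 0 -2" --pt "0 0 -2" --pt "0 0 -2" --roll '[0, 0, 0, 0]' --gripper '[65, 65, 65, 65]'

```text
time_s: 45.38
tcp_pos: [0.4572, -0.092, 0.2076]
orientation: [-3.141, -0.0, 1.384]
contact_force: [-0.2, -0.3, -0.1]
gripper_width: 0.0555
grasp_force: 0.0
```

```bash
python3 -c "
from workcell import env
print(env.sign_off())"
```

```text
the job is handed in; nothing more can be done
None
```

The job is handed in at about 45 s: both fitting lids are screwed home to their stops and the misfit is back on the bench. All three offcuts were brushed into the tray, and the brush stands in the middle of its pad. The sign-off gave no verdict, so this rests on my own force, height and camera readings.

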